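# Move the sterile lens tray onto its stand with the tray lifter

### The arm

A 6-joint arm with a two-finger parallel gripper is mounted at the origin on a cart in front of the work surface, level with it; the furniture and walls round the work are solid. World frame = base frame: x ahead of the robot, y to its left, z up, the work surface at z = 0. Lengths are in m, angles in rad, forces in N, time in s.
With the tool pointing down it reaches from about 0.35 to 0.8 m from the base axis. Payload 7.3 kg.
Tool frame: the origin (TCP) lies on the centre line of the jaws, within the pads' length; the fingertips stand tcp_to_tips ahead of it and the grasp point (between the pads) lies 11 mm behind it (tcp_to_tips is the distance from the TCP to the fingertips, in m); z points along the fingers, y is the line along which they close (so a half turn about z gives the same grasp; the last joint's range is limited). The gripper opens to 85 mm and grips with 20 to 120 N. Pads are 22 mm wide; open, the fingers measure 114 mm over their backs; the gripper's body (76 mm by 85 mm) begins 54 mm behind the grasp point. The pads swing forward as they close: fully open they stand 13 mm farther back than shut.
Start: joints at [-0.146, 0.342, 1.524, -0, 1.275, -0.146], TCP at [0.525, 0, 0.239] pointing down, gripper open.
Joint ranges: [-2.53, 2.53], [-0.77, 2.02], [0.04, 2.7], [-1, 4.14], [0.28, 2.66], [-3.11, 3.11]. Speed limits (rad/s): [2.57, 2.57, 3.14, 3.14, 3.14, 3.14].

### API

Orientations are given as a unit quaternion [x, y, z, w].
In Python, from bench import * gives the robot as it stands.
- The arm moves only by the tool send_rows, never from a script. Its argument "commands" is a list of rows, each an object of numbers: "tx", "ty", "tz": the shift along the tool's x, y, z normalised to -1 to 1, where 1 is 0.15 m; "spin": the turn about the tool's z normalised to -1 to 1, where 1 is 120 degrees. A call has 1 to 20 rows; each row is the pose to reach, as a shift and turn from the pose commanded when the call began, along the tool's axes at that moment; what a row does not reach only later rows make up. A row lasts 1/8 s, in which the tool goes at most 62.5 mm and 10.7 degrees, less where a joint would pass 70% of its speed; a pose out of reach is approached as far as the arm can. A call with a number of a shift or a turn outside -1 to 1 is refused whole. A call with a gripper value outside its range is refused whole. "claw" is the opening, from 0 (shut) to 1 (fully open), set as the call begins (left out, the last holds). The fingers move at their own pace and stop on an object; "squeeze" is the grip in N (left out, the last holds). Time passes only in rows, so rows that repeat a pose let the fingers close. It gives the time, the measured TCP pose, the force, the opening and the grip force at its end, in the units of the state.
- get_state(): the state, without advancing time (a new reading comes with each control period).
- grab_frame(name): name is "scene" or "side" or "wrist"; returns the picture (480x640x3 uint8, red, green, blue); there is no depth.
- camera_info(name): a dict with "fx", "fy", "cx", "cy" (pixels), "dist_coeffs" ([k1, k2, p1, p2, k3] as OpenCV has them; the pictures are not rectified), "xyz" and "rotation" of the camera in the world; the wrist camera has in their place "T_tool_cam" (4x4, takes a point from camera to tool coordinates, whose origin is the TCP and whose axes are the flange's). Camera axes: x right, y down, z forward; pixel columns grow to the right and rows downward; lengths in m; the calibration is good to about 2 mm. A picture is of the moment at which its call begins: read the wrist's pose just before it. camera_info takes no time and is no camera call.
- finish_job(): hands the job in; it is judged then, once.
The state is a dict: "clock": time; "joint_pos": joint angles; "joint_velocities": joint speeds; "tau": joint torques, N m; "eef_pos": TCP position; "tcp_rot": TCP orientation; "contact_force": force on the tool from outside, world axes, zero at the start; "moment": the same for the moment, N m; "finger_gap": finger opening in m; "gripper_force": force on a finger pad.
Only numpy, scipy, OpenCV 4.12 (cv2) and the standard library are available. Lean on these libraries where they do the work, as an engineer would, in place of code of your own. Each camera call takes 0.05 s, during which the arm holds its last target. There are 200 camera calls.

### The job

The small steel lens tray with two disinfected lenses has to go from the table onto the empty raised tray stand without being touched by hand: take the tray lifter by its handle, slide its blade under the tray, lift the tray level with both lenses lying on it and set it down inside the lips of the stand, all four feet on the ledges. Then draw the lifter out and lay it down flat on the table, clear of the tray and the stand. Only the lifter may touch the tray and the lenses, and nothing else on the table is to be moved.

Things in the scene. Friction and masses are not known exactly. Their poses are not given: they have to be found in the camera images.
- lens_tray: stainless lens tray, 100 (x) by 84 (y) by 24.5 mm tall, about 0.14 kg empty, standing on the table on four feet 9 mm tall; underside of its floor 9 mm, floor's top 11 mm above the origin. Carries the two lenses. Origin: centre of the tray at the level of its feet's ends, z up. At the start its -x end faces the robot's left (+y)
- tray_entry (a point): middle of the tray's -x end, 4.5 mm above the level of its feet's ends: where the blade goes in, along tray x, between the feet. The feet are 12 mm wide, centred 40 mm from the middle along x and 36 mm along y, so the way under the tray along x is 60 mm wide, 9 mm high and open at both ends
- gonio_lens_on_tray: black goniolens, a truncated cone 38 mm wide and 29 mm tall, standing loose on the tray floor; origin: centre of its underside
- condensing_lens: blue hand-held condensing lens, a ring 45 mm wide and 19 mm tall, lying loose on the tray floor; origin: centre of its underside
- tray_lifter: tray lifter, a cranked spatula, 0.17 kg: flat steel blade from x = -52 to +42 mm, 42 mm wide, 2.5 mm thick, then a 22 mm wide strap leaning back and up to a level black handle. It stands by itself, blade flat on the table, handle in the air on the robot's side, nose pointing ahead and right (+x, -y) at the start. Origin: underside of the blade on its middle line; x to the nose, z up
- lifter_grip (a point): where to grip the lifter, from above, across the handle's 14 mm: lifter x = -88 mm, y = 0, 58 mm above the blade's underside. The handle runs from x = -68 to -150 mm and is 24 mm tall (46 to 70 mm up). Gripped with about 90 N it stays within some two degrees in the fingers under the loaded tray
- lifter_tip (a point): nose of the lifter's blade, lifter x = +42 mm, level with the blade's underside. The strap behind the blade goes from x = -51 mm at blade level to x = -68 mm, 52 mm up: the tray rides well with its centre 0 to 5 mm ahead of the lifter's origin, its near rim then just in front of the strap
- tray_stand: fixed empty tray stand of bent steel sheet, 121 (x) by 105 (y) by 69 mm tall. Two ledges along x, 28 to 49 mm either side of the middle, top 50 mm up, carry the tray's feet; flared lips and end tabs 69 mm tall leave the tray 4.5 mm of play each way. Tray x goes along stand x, either way round. Origin: on the table under its middle, z up
- stand_channel (a point): middle of the stand's -x end, at ledge height. Between the ledges an open channel 56 mm wide runs along x through the stand, free from 4 mm above the table upwards: the blade can sink below the tray there and be drawn out. This end faces the robot and its left (-x, +y), the side free for the handle
- stand_seat (a point): middle of the stand at the level of its ledges, 50 mm above the table: the origin of the seated tray is here
- soap_bottle: white pump bottle with a pink label, 52x75x180 mm, upright behind the stand; origin: centre of its underside; to be left alone
- strips_box: small orange and white carton, 26x62x78 mm, standing behind the stand; origin: centre of its underside; to be left alone
- gel_tube: white gel tube with a blue cap, 38x136x26 mm, lying between stand and laser box; origin: centre of its underside; to be left alone
- prism_case: round dark screw case, 41 mm across, 25 mm tall, in front of the laser box; origin: centre of its underside; to be left alone
- marker: white marker with a black cap, 135 mm long, lying along the front edge; origin: centre of its underside; to be left alone
There are look-alikes about, which are no part of the job. Leave any orange or red look-alike of the gonio_lens_on_tray alone.

How it is judged:
By the outcome, as a careful person would: the job done as asked, in the order asked, and still so for the second after the job is handed in, with the robot touching nothing.
It also fails if it takes over 48 s, if anything falls off the work surface, if the arm or the gripper's body presses on something with over 40 N, if the wrist force passes 120 N, or if a joint passes its speed limit or range.

## Working session

There is one attempt and no reset: what is moved stays moved. The work goes in short steps, Python scripts to look and compute and a tool call to move; the robot and the scene stay as the last step left them, time stands still between calls to the robot, and variables do not carry over. Pictures are saved under pics/ and viewed, at most 10 in all, crops included, and the job is handed in when it is done.

Besides the shell and the picture viewer there is one more tool, called after "Call:" by a JSON object that holds its "name" and its "arguments". send_rows: Moves the arm, as the interface text tells. Its arguments: {"type":"object","properties":{"commands":{"type":"array"},"claw":{"type":"number"},"squeeze":{"type":"number"}},"required":["commands"]}

```bash
mkdir -p pics; ls; python3 - <<'E'
from bench import *
import cv2, numpy as np
s=get_state(); print(s)
for n in ("scene","side","wrist"):
    im=grab_frame(n); cv2.imwrite(f"pics/{n}0.png",im[:,:,::-1]); print(n,camera_info(n))
E
```

```text
pics
{'clock': 0.0, 'joint_pos': array([-1.45993275e-01,  3.42715458e-01,  1.52500207e+00, -1.24850805e-05,
        1.27541608e+00, -1.45999871e-01]), 'joint_velocities': array([ 4.30260810e-04, -9.67537337e-04,  7.06368810e-04, -7.40130441e-06,
        5.72849659e-05, -1.59888571e-04]), 'tau': array([ 5.72253757e-04, -4.33677435e+01, -2.46005630e+01, -7.37992127e-05,
        7.83137977e-03, -1.18290802e-05]), 'eef_pos': array([5.24612581e-01, 7.90670294e-05, 2.38634946e-01]), 'tcp_rot': array([ 7.07102951e-01,  7.07110192e-01, -4.64545289e-04, -6.14706772e-04]), 'contact_force': array([ 0.51734284,  0.20801767, -0.48888913]), 'moment': array([ 0.01088832,  0.01014879, -0.04001788]), 'gripper_force': 0.0, 'finger_gap': 0.08546587292835857}
scene {'fx': 447.74146915331346, 'fy': 447.74146915331346, 'cx': 322.3984166411211, 'cy': 242.40348611719944, 'dist_coeffs': array([-0.07403055,  0.        ,  0.        ,  0.        ,  0.        ]), 'xyz': array([ 0.09922518, -0.21418979,  0.71945191]), 'rotation': array([ 0.81218114, -0.47325386,  0.17308032, -0.29399962])}
side {'fx': 617.5139732988134, 'fy': 617.5139732988134, 'cx': 319.0922048450874, 'cy': 236.7345012458905, 'dist_coeffs': array([0.03484861, 0.        , 0.        , 0.        , 0.        ]), 'xyz': array([-0.07769882, -0.43070215,  0.91346628]), 'rotation': array([ 0.81580969, -0.44028327,  0.16802702, -0.33521951])}
wrist {'fx': 402.3863638041277, 'fy': 402.3863638041277, 'cx': 315.17823487576436, 'cy': 232.90796123652405, 'dist_coeffs': array([-0.08312184,  0.        ,  0.        ,  0.        ,  0.        ]), 'T_tool_cam': array([[-6.34889378e-05, -9.47411718e-01, -3.20017238e-01,
         8.26275081e-02],
       [ 9.99999413e-01, -4.06425964e-04,  1.00483281e-03,
         1.97586003e-04],
       [-1.08205369e-03, -3.20016987e-01,  9.47411187e-01,
        -1.34336799e-01],
       [ 0.00000000e+00,  0.00000000e+00,  0.00000000e+00,
         1.00000000e+00]])}
```

View pics/scene0.png

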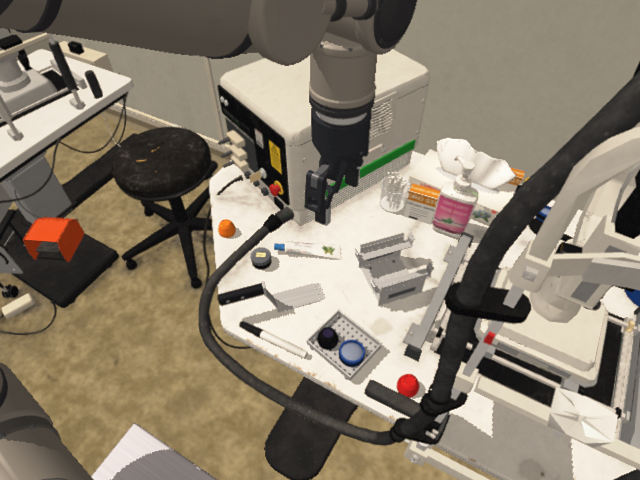

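View pics/side0.png

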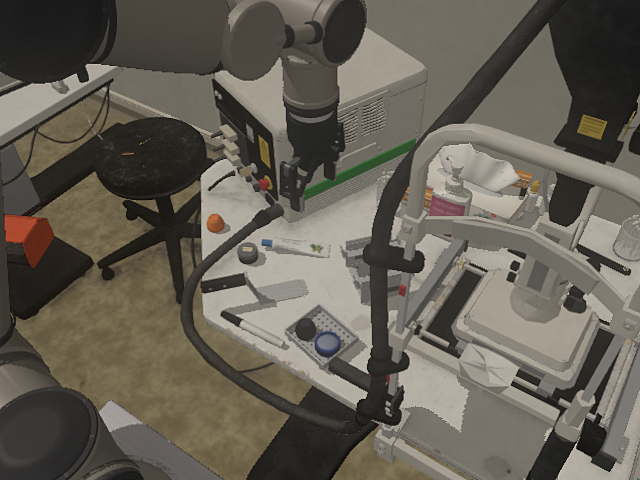

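```bash
python3 -c "
import bench;print([n for n in dir(bench) if n[0]!='_']);print(getattr(bench,'tcp_to_tips',None))"
```

```text
['IKError', 'camera_info', 'finish_job', 'get_state', 'grab_frame', 'tcp_to_tips']
0.008
```

View pics/wrist0.png

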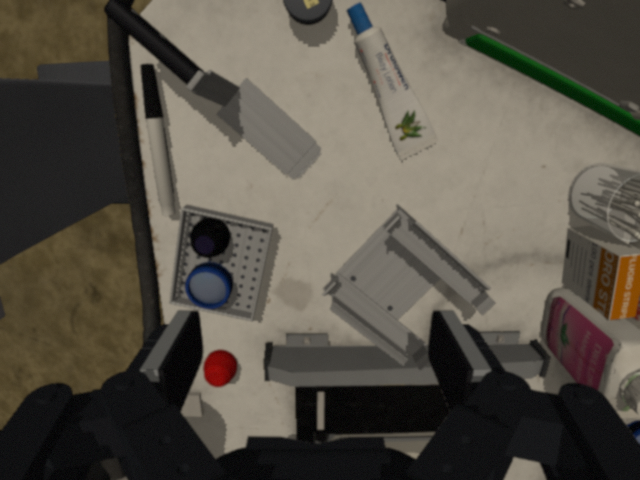

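```bash
cat > h.py <<'E'
from bench import *
import cv2, numpy as np
from scipy.spatial.transform import Rotation as R
def cam(n,s=None):
    c=camera_info(n); K=np.array([[c['fx'],0,c['cx']],[0,c['fy'],c['cy']],[0,0,1]])
    if n=='wrist':
        s=s or get_state(); Rt=R.from_quat(s['tcp_rot']).as_matrix(); T=np.array(c['T_tool_cam'])
        return K,c['dist_coeffs'],Rt@T[:3,:3],Rt@T[:3,3]+s['eef_pos']
    return K,c['dist_coeffs'],R.from_quat(c['rotation']).as_matrix(),np.array(c['xyz'])
def rays(cm,px):
    u=cv2.undistortPoints(np.array(px,float).reshape(-1,1,2),cm[0],cm[1]).reshape(-1,2)
    return np.c_[u,np.ones(len(u))]@cm[2].T
def plane(cm,px,z):
    d=rays(cm,px); return cm[3]+d*((z-cm[3][2])/d[:,2])[:,None]
def proj(cm,P):
    P=(np.array(P,float).reshape(-1,3)-cm[3])@cm[2]
    return cv2.projectPoints(P,np.zeros(3),np.zeros(3),cm[0],cm[1])[0].reshape(-1,2)
def tri(cms,pxs):
    A=np.zeros((3,3));b=np.zeros(3)
    for c,p in zip(cms,pxs):
        d=rays(c,[p])[0];d/=np.linalg.norm(d);M=np.eye(3)-np.outer(d,d);A+=M;b+=M@c[3]
    return np.linalg.solve(A,b)
E
python3 - <<'E'
from h import *
np.set_printoptions(precision=3,suppress=True)
c=cam('scene');s=cam('side')
for nm,a,b in [('cable L',(204,310),(186,300)),('cable low',(330,417),(300,405)),('bellow',(285,214),(262,214)),('cable r',(395,430),(368,425))]:
    print(nm,tri([c,s],[a,b]))
pts={'handle back':(222,301),'handle front':(265,290),'blade nose':(322,290),'red':(408,392)}
for k,p in pts.items(): print(k,plane(c,[p],0.0))
E
```

```text
cable L [0.361 0.177 0.026]
cable low [ 0.315 -0.108 -0.004]
bellow [0.485 0.074 0.206]
cable r [ 0.363 -0.208 -0.046]
handle back [[0.404 0.174 0.   ]]
handle front [[0.465 0.117 0.   ]]
blade nose [[0.519 0.022 0.   ]]
red [[ 0.413 -0.202  0.   ]]
```

```bash
python3 - <<'E'
from h import *
im=cv2.imread('pics/wrist0.png')
def crop(x,y,w,h,k,n):
    c=cv2.resize(im[y:y+h,x:x+w],None,fx=k,fy=k,interpolation=cv2.INTER_CUBIC)
    return cv2.convertScaleAbs(c,alpha=1.4)
a=crop(100,0,230,170,2.6,'a'); b=crop(160,195,130,135,4.4,'b')
cv2.imwrite('pics/w_lift.png',crop(100,0,230,170,3.4,'a'))
c=crop(160,195,130,135,3,'b'); d=crop(315,195,190,180,2.1,'c')
h=max(c.shape[0],d.shape[0]); P=lambda i:cv2.copyMakeBorder(i,0,h-i.shape[0],0,0,cv2.BORDER_CONSTANT)
e=np.hstack([P(c),P(d)]); print(e.shape); cv2.imwrite('pics/w_ts.png',e)
E
```

```text
(405, 789, 3)
```

View pics/w_lift.png

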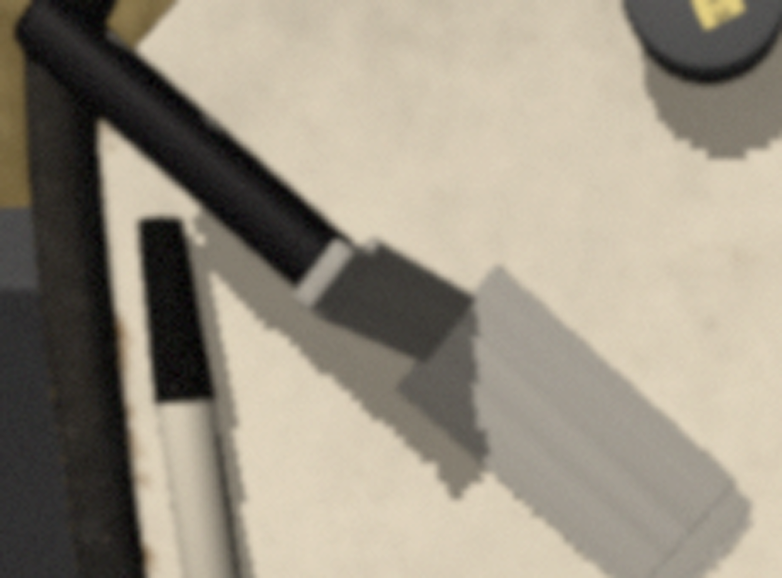

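View pics/w_ts.png

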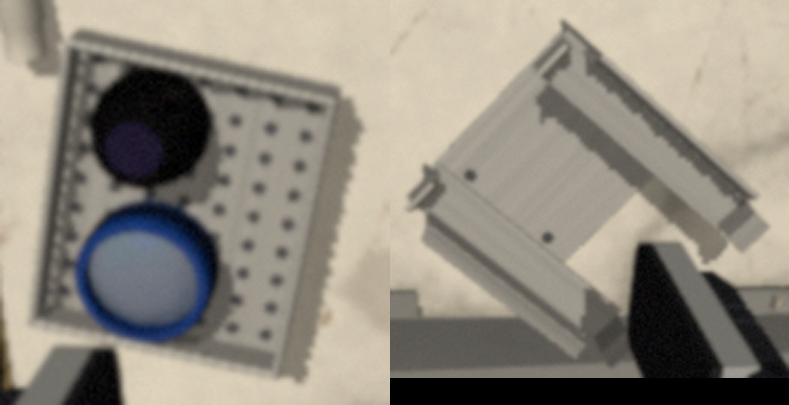

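```bash
python3 - <<'E'
from h import *
np.set_printoptions(precision=4,suppress=True)
c=cam('wrist')
L=lambda p:np.array(p)/3.4+[100,0]
T=lambda p:np.array(p)/3.+[160,195]
S=lambda p:(np.array(p)-[390,0])/2.1+[315,195]
print('blade corners/edge', plane(c,[L((497,266)),L((715,468)),L((490,478)),L((645,573)),L((398,385))],.0025))
print('handle top f,b',plane(c,[L((345,238)),L((300,287)),L((50,5)),L((22,35))],.065))
print('tray rim TL,TR,BR,BL',plane(c,[T((72,37)),T((338,92)),T((277,372)),T((34,322))],.0245))
print('stand right lip',plane(c,[S((563,22)),S((757,195))],.069))
print('stand left tab',plane(c,[S((428,165)),S((410,205))],.069))
print('gonio, cond',plane(c,[T((132,150)),T((146,275))],.03))
print(plane(cam('scene'),[(288,213)],.1),plane(cam('side'),[(280,208)],.1))
E
```

```text
blade corners/edge [[0.4649 0.0999 0.0025]
 [0.5206 0.0484 0.0025]
 [0.4605 0.046  0.0025]
 [0.5015 0.0204 0.0025]
 [0.4374 0.0704 0.0025]]
handle top f,b [[0.4427 0.1032 0.065 ]
 [0.4321 0.0934 0.065 ]
 [0.383  0.1518 0.065 ]
 [0.3762 0.1462 0.065 ]]
tray rim TL,TR,BR,BL [[ 0.4065 -0.0106  0.0245]
 [ 0.4864 -0.0281  0.0245]
 [ 0.4627 -0.1252  0.0245]
 [ 0.3833 -0.1072  0.0245]]
stand right lip [[ 0.5894  0.0026  0.069 ]
 [ 0.6738 -0.0694  0.069 ]]
stand left tab [[ 0.5399 -0.0555  0.069 ]
 [ 0.5329 -0.0731  0.069 ]]
gonio, cond [[ 0.4233 -0.0449  0.03  ]
 [ 0.4239 -0.0871  0.03  ]]
[[0.5821 0.1322 0.1   ]] [[0.59   0.1269 0.1   ]]
```

Call:
{"name": "send_rows", "arguments": {"commands": [{"ty": 0.27,"tx": -0.1},{"ty": 0.53,"tx": -0.2},{"ty": 0.53,"tx": -0.2},{"ty": 0.53,"tx": -0.2},{"ty": 0.53,"tx": -0.2}], "claw": 1}}

```text
validation failed for argument at $.co...
```

```bash
python3 - <<'E'
from h import *
import pickle
s=get_state(); im=grab_frame('wrist')[:,:,::-1]; cv2.imwrite('pics/wrist1.png',im); pickle.dump(s,open('s1.pkl','wb'))
print(s['clock'],s['eef_pos'],s['joint_velocities'])
p=proj(cam('wrist',s),[[.5975,-.073,.05]])[0]; print(p)
x,y=int(p[0])-110,int(p[1])-95; print(x,y)
x=max(x,0);y=max(y,0)
cv2.imwrite('pics/w1c.png',cv2.convertScaleAbs(cv2.resize(im[y:y+170,x:x+220],None,fx=3.5,fy=3.5,interpolation=cv2.INTER_CUBIC),alpha=1.4))
E
```

```text
0.15 [5.24718087e-01 5.77358270e-05 2.38797603e-01] [ 0.00071811  0.00029655 -0.00331295 -0.00087198  0.00014006 -0.00065391]
[396.7047141  282.54733408]
286 187
```

View pics/w1c.png

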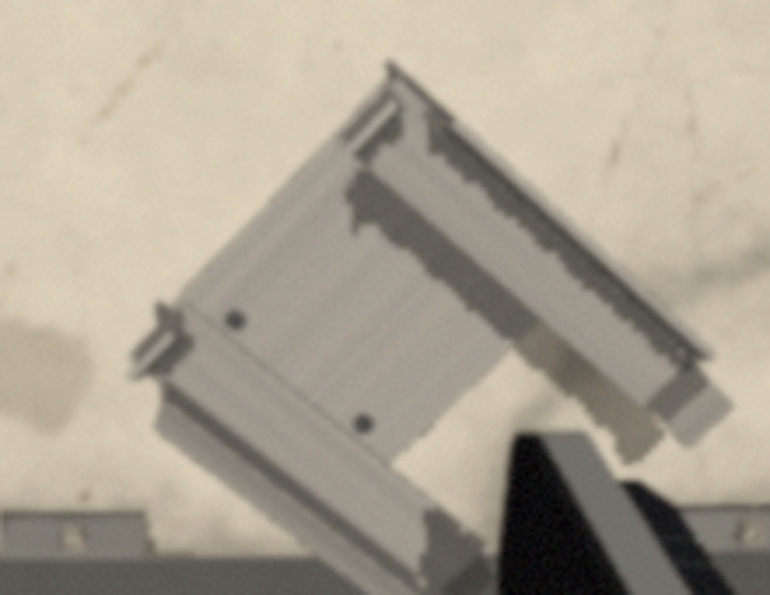

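```bash
python3 - <<'E'
from h import *
import pickle
np.set_printoptions(precision=4,suppress=True)
s=pickle.load(open('s1.pkl','rb'));c=cam('wrist',s)
S=lambda p:np.array(p)/3.5+[286,187]
P=lambda l,z:plane(c,[S(q) for q in l],z)[:,:2]
A=P([(370,165),(520,290),(655,408)],.05);B=P([(185,305),(390,465)],.05)
C=P([(390,65),(708,355)],.069)
D=P([(345,150),(388,100),(130,375),(155,348)],.069);E=P([(690,445),(733,405)],.069)
for n,l in (('+yl',A),('-yl',B),('lip',C),('tab-',D),('tab+',E)):
    d=l[-1]-l[0];print(n,l.tolist(),np.degrees(np.arctan2(d[1],d[0])))
h=np.radians(-41);u=np.array([np.cos(h),np.sin(h)]);v=np.array([-u[1],u[0]])
for n,l in (('+yl',A),('-yl',B),('lip',C),('tab-',D),('tab+',E)): print(n,'along',l@u,'across',l@v)
E
```

```text
+yl [[0.5901779651499252, -0.02754266445527126], [0.6303592600846387, -0.06083634510223898], [0.6698059804180112, -0.09478837863019618]] -40.181031195965005
-yl [[0.5458538303719503, -0.06468828915619637], [0.6008473461500585, -0.11101992815809766]] -40.11389524482248
lip [[0.5894344511923297, 0.0025679176296325296], [0.672603509055836, -0.0699749667213945]] -41.096045073245286
tab- [[0.5803989103511681, -0.01745005373118505], [0.5894994103942213, -0.005579757558604473], [0.5317517098254789, -0.07448175572104931], [0.5376802209204266, -0.06727878024194947]] -130.60683064947028
tab+ [[0.671752842444378, -0.09491465488633949], [0.6810885657908518, -0.08380809954836363]] 49.95094247013795
+yl along [0.4635 0.5157 0.5677] across [0.3664 0.3676 0.3679]
-yl along [0.4544 0.5263] across [0.3093 0.3104]
lip along [0.4432 0.5535] across [0.3886 0.3885]
tab- along [0.4495 0.4486 0.4502 0.4499] across [0.3676 0.3825 0.2926 0.302 ]
tab+ along [0.5692 0.569 ] across [0.3691 0.3836]
```

Call:
{"name": "send_rows", "arguments": {"commands": [{"tx": -0.1,"ty": 0.27,"tz": 0,"spin": 0},{"tx": -0.2,"ty": 0.53,"tz": 0,"spin": 0},{"tx": -0.2,"ty": 0.53,"tz": 0,"spin": 0},{"tx": -0.2,"ty": 0.53,"tz": 0,"spin": 0}], "claw": 1, "squeeze": 90}}

```text
clock: 0.7
eef_pos: [0.6037, -0.0297, 0.2388]
tcp_rot: [0.707, 0.707, -0.0, -0.001]
contact_force: [-0.8, 0.6, 0.4]
finger_gap: 0.0852
gripper_force: 0.0
```

```bash
python3 - <<'E'
from h import *
import pickle
s=get_state(); im=grab_frame('wrist')[:,:,::-1]; cv2.imwrite('pics/wrist2.png',im); pickle.dump(s,open('s2.pkl','wb'))
p=proj(cam('wrist',s),[[.6065,-.0786,.05]])[0]; print(p,s['joint_velocities'])
x,y=int(p[0])-110,int(p[1])-95; print(x,y)
cv2.imwrite('pics/w2c.png',cv2.convertScaleAbs(cv2.resize(im[y:y+170,x:x+220],None,fx=3.5,fy=3.5,interpolation=cv2.INTER_CUBIC),alpha=1.4))
E
```

```text
[318.0922883 257.4833091] [ 0.00524661 -0.02186312  0.01051724  0.00037389  0.00071001  0.00087162]
208 162
```

View pics/w2c.png

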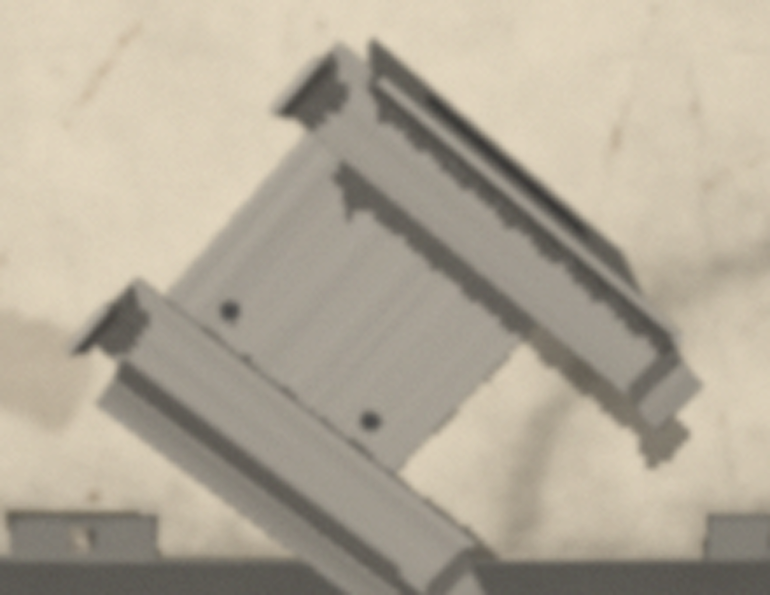

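```bash
python3 - <<'E'
from h import *
import pickle
s=pickle.load(open('s2.pkl','rb'));c=cam('wrist',s)
S=lambda p:np.array(p)/3.5+[208,162]
P=lambda l,z:plane(c,[S(q) for q in l],z)[:,:2]
A=P([(345,160),(500,290),(630,395)],.05);B=P([(165,297),(330,430),(490,555)],.05)
D=P([(275,110),(340,45),(72,352),(135,285)],.069);E=P([(655,428),(702,385)],.069)
F=P([(380,80),(680,340)],.069)
h=np.radians(-40.4);u=np.array([np.cos(h),np.sin(h)]);v=np.array([-u[1],u[0]])
for n,l in (('+yl',A),('-yl',B),('tab-',D),('tab+',E),('lip',F)):
    d=l[-1]-l[0]; print(n,np.degrees(np.arctan2(d[1],d[0])).round(1),'along',(l@u).round(4),'across',(l@v).round(4))
C=np.array([.6065,-.0786]);print(C@u,C@v)
E
```

```text
+yl -40.6 along [0.4766 0.5266 0.5705] across [0.3609 0.3603 0.3606]
-yl -41.5 along [0.4653 0.5192 0.5744] across [0.3056 0.3042 0.3035]
tab- -128.9 along [0.4545 0.4561 0.4547 0.4559] across [0.3638 0.3842 0.2879 0.3109]
tab+ 47.0 along [0.5726 0.5733] across [0.3624 0.3777]
lip -41.2 along [0.4678 0.5612] across [0.3839 0.3826]
0.512815207744593 0.33322780902240134
```

Call:
{"name": "send_rows", "arguments": {"commands": [{"tx": 0.2,"ty": -0.22,"tz": 0.05,"spin": -0.08},{"tx": 0.45,"ty": -0.48,"tz": 0.15,"spin": -0.16},{"tx": 0.7,"ty": -0.75,"tz": 0.35,"spin": -0.24},{"tx": 0.87,"ty": -0.93,"tz": 0.5,"spin": -0.32},{"tx": 0.93,"ty": -1.0,"tz": 0.58,"spin": -0.4},{"tx": 0.93,"ty": -1.0,"tz": 0.58,"spin": -0.4},{"tx": 0.93,"ty": -1.0,"tz": 0.58,"spin": -0.4}]}}

```text
clock: 1.62
eef_pos: [0.4552, 0.1094, 0.1533]
tcp_rot: [0.36, 0.933, 0.0, 0.001]
contact_force: [-0.5, -0.6, -0.6]
finger_gap: 0.0855
gripper_force: 0.0
```

```bash
python3 - <<'E'
from h import *
import pickle
s=get_state(); im=grab_frame('wrist')[:,:,::-1]; cv2.imwrite('pics/wrist3.png',im); pickle.dump(s,open('s3.pkl','wb'))
print(s['clock'],s['eef_pos'],s['tcp_rot'],s['joint_velocities'])
print(R.from_quat(s['tcp_rot']).as_matrix())
cv2.imwrite('pics/w3b.png',cv2.convertScaleAbs(cv2.resize(im,(800,600)),alpha=1.4))
E
```

```text
1.625 [0.45517598 0.10935037 0.15327579] [3.59823430e-01 9.33019810e-01 3.97107413e-04 9.87939210e-04] [-0.01093495  0.00731098 -0.01151969  0.00027897  0.00042672 -0.01153856]
[[-7.41052247e-01  6.71443991e-01  2.12931081e-03]
 [ 6.71445561e-01  7.41053883e-01  3.00508167e-05]
 [-1.55775660e-03  1.45198552e-03 -9.99997733e-01]]
```

View pics/w3b.png

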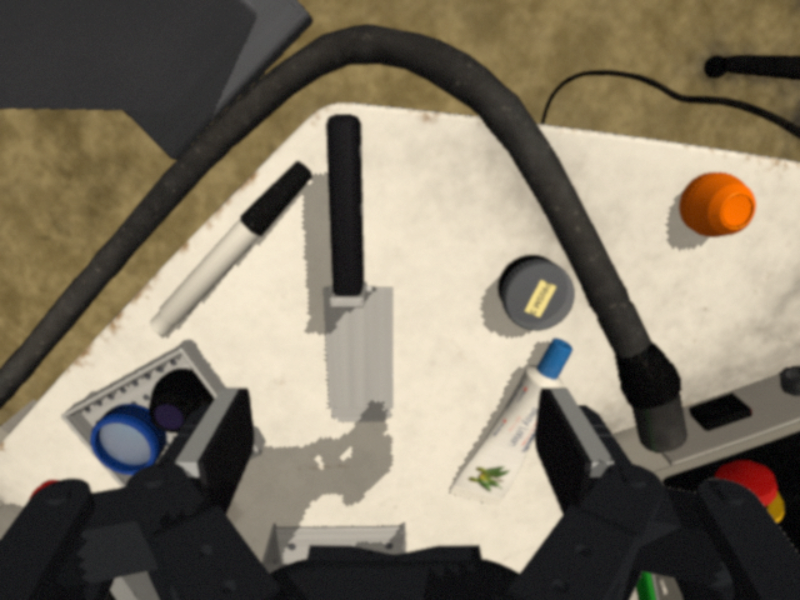

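```bash
python3 - <<'E'
from h import *
import pickle
np.set_printoptions(precision=4,suppress=True)
s=pickle.load(open('s3.pkl','rb'));c=cam('wrist',s);sc=cam('scene');sd=cam('side')
q=lambda p:np.array(p)/1.25
print('collar',tri([c,sc],[q((650,375)),(283,216)]),tri([c,sd],[q((650,375)),(268,213)]))
print('mid by scene epipolar:')
for z in (.05,.1,.15,.2):
    P=plane(c,[q((620,320)),q((545,170)),q((370,45))],z);print(z,P.tolist(),proj(sc,P).tolist())
H=plane(c,[q((345,120)),q((348,292))],.068)[:,:2]; print('handle',H,np.linalg.norm(H[1]-H[0]))
d=H[1]-H[0];print(np.degrees(np.arctan2(d[1],d[0])))
B=plane(c,[q((393,287)),q((391,405)),q((330,405))],.0025)[:,:2];print('blade',B)
d=B[1]-B[0];print(np.degrees(np.arctan2(d[1],d[0])))
E
```

```text
collar [0.631  0.1859 0.0055] [0.6115 0.1837 0.029 ]
mid by scene epipolar:
0.05 [[0.5447873814004915, 0.18718686469071014, 0.04999999999999996], [0.45740219210448846, 0.20330296169871176, 0.04999999999999999], [0.36339913456724143, 0.1792777403052162, 0.05000000000000002]] [[255.99224334821082, 232.34678053886347], [222.5902699114447, 259.38777056437925], [200.90635448059933, 301.3187405158038]]
0.1 [[0.5130414492998833, 0.18249296491876724, 0.1], [0.44405440595686096, 0.19521596628511223, 0.1], [0.3698428255169328, 0.17624903375396536, 0.1]] [[245.31197679741712, 226.75753859862647], [216.91117873984254, 249.16212257250854], [198.5900105047727, 283.2405238851526]]
0.15 [[0.4812955171992751, 0.17779906514682436, 0.15], [0.43070661980923347, 0.18712897087151267, 0.15], [0.37628651646662414, 0.17322032720271452, 0.15]] [[233.07005220336276, 220.34770109778003], [210.51648949764805, 237.6236723473555], [196.07591197919635, 263.3269518734767]]
0.2 [[0.44954958509866694, 0.17310516537488146, 0.2], [0.417358833661606, 0.17904197545791312, 0.2], [0.38273020741631547, 0.1701916206514637, 0.2]] [[218.90380546893107, 212.9257896619612], [203.26506892694573, 224.50783246036272], [193.34112113434483, 241.30483809378254]]
handle [[0.3801 0.1506]
 [0.4358 0.0991]] 0.07581032831560723
-42.781473645906026
blade [[0.464  0.1015]
 [0.5231 0.0462]
 [0.4964 0.0166]]
-43.1418114137855
```

Call:
{"name": "send_rows", "arguments": {"commands": [{"tx": 0.15,"ty": -0.136,"tz": 0.0,"spin": 0.006},{"tx": 0.153,"ty": -0.136,"tz": 0.25,"spin": 0.006},{"tx": 0.153,"ty": -0.136,"tz": 0.5,"spin": 0.006},{"tx": 0.153,"ty": -0.136,"tz": 0.7,"spin": 0.006},{"tx": 0.153,"ty": -0.136,"tz": 0.7,"spin": 0.006},{"tx": 0.153,"ty": -0.136,"tz": 0.7,"spin": 0.006}]}}

```text
clock: 2.42
eef_pos: [0.4249, 0.1095, 0.0483]
tcp_rot: [0.365, 0.931, 0.0, 0.001]
contact_force: [-0.6, 0.7, 0.2]
finger_gap: 0.0854
gripper_force: 0.0
```

Call:
{"name": "send_rows", "arguments": {"commands": [{"tx": 0,"ty": 0,"tz": 0,"spin": 0},{"tx": 0,"ty": 0,"tz": 0,"spin": 0},{"tx": 0,"ty": 0,"tz": 0,"spin": 0},{"tx": 0,"ty": 0,"tz": 0,"spin": 0},{"tx": 0,"ty": 0,"tz": 0,"spin": 0},{"tx": 0,"ty": 0,"tz": 0,"spin": 0},{"tx": 0,"ty": 0,"tz": 0,"spin": 0},{"tx": 0,"ty": 0,"tz": 0,"spin": 0}], "claw": 0, "squeeze": 90}}

```text
clock: 3.42
eef_pos: [0.4239, 0.1097, 0.0477]
tcp_rot: [0.364, 0.931, 0.0, 0.0]
contact_force: [-1.2, -0.6, 4.6]
finger_gap: 0.0125
gripper_force: 87.6
```

```bash
python3 - <<'E'
from h import *
import pickle
s=pickle.load(open('s3.pkl','rb'));c=cam('wrist',s);sc=cam('scene');sd=cam('side')
A=cv2.imread('pics/scene0.png').max(2);B=cv2.imread('pics/side0.png').max(2);W=cv2.imread('pics/wrist3.png').max(2)
for row in (130,150,170,190,210,230,250,270):
    r=W[row,390:530]; cols=np.where(r<75)[0]+390
    if row<170: cols=cols[cols<480]
    cc=cols.mean(); out=[]
    for z in np.arange(0,.16,.01):
        P=plane(c,[(cc,row)],z); a=proj(sc,P)[0].round().astype(int);b=proj(sd,P)[0].round().astype(int)
        out.append((A[a[1],a[0]],B[b[1],b[0]]))
    ok=[i for i,o in enumerate(out) if o[0]<85 and o[1]<85]
    z=np.mean(ok)*.01 if ok else 0
    print(row,cols.min(),cols.max(),'z idx',ok,plane(c,[(cc,row)],z)[0].round(3), [int(o[0]) for o in out])
print('prism',plane(c,[(535/1.25,293/1.25)],.025))
E
```

```text
130 412 447 z idx [1, 2, 3, 14, 15] [0.447 0.199 0.07 ] [33, 54, 75, 78, 161, 243, 245, 244, 246, 247, 248, 245, 146, 111, 75, 68]
150 424 458 z idx [1, 2, 3, 4] [0.473 0.204 0.025] [61, 47, 65, 76, 75, 245, 243, 242, 243, 245, 245, 246, 246, 248, 248, 219]
170 435 468 z idx [2, 3, 4] [0.487 0.201 0.03 ] [109, 37, 58, 74, 75, 237, 242, 242, 243, 244, 244, 245, 244, 245, 247, 247]
190 446 478 z idx [2, 3, 4] [0.502 0.198 0.03 ] [112, 31, 50, 66, 68, 235, 242, 243, 243, 244, 245, 181, 153, 191, 219, 230]
210 409 488 z idx [4, 5, 6] [0.499 0.182 0.05 ] [111, 136, 217, 207, 35, 53, 69, 75, 244, 243, 243, 244, 151, 162, 174, 191]
230 398 499 z idx [5, 6, 7] [0.505 0.175 0.06 ] [223, 185, 131, 185, 229, 35, 53, 68, 78, 244, 243, 243, 160, 165, 162, 168]
250 405 509 z idx [5, 6, 7] [0.521 0.173 0.06 ] [240, 238, 238, 241, 56, 37, 51, 65, 133, 243, 243, 246, 243, 173, 170, 136]
270 486 518 z idx [2, 3, 4, 5] [0.566 0.186 0.035] [241, 141, 42, 53, 62, 70, 243, 242, 243, 244, 246, 245, 244, 245, 245, 243]
prism [[0.51414198 0.16266405 0.025     ]]
```

Call:
{"name": "send_rows", "arguments": {"commands": [{"tx": 0,"ty": 0,"tz": -0.15,"spin": 0},{"tx": 0,"ty": 0,"tz": -0.35,"spin": 0},{"tx": -0.04,"ty": 0.04,"tz": -0.4,"spin": 0.06},{"tx": -0.08,"ty": 0.09,"tz": -0.4,"spin": 0.14},{"tx": -0.12,"ty": 0.13,"tz": -0.4,"spin": 0.22},{"tx": -0.16,"ty": 0.18,"tz": -0.4,"spin": 0.3},{"tx": -0.2,"ty": 0.22,"tz": -0.4,"spin": 0.38},{"tx": -0.237,"ty": 0.27,"tz": -0.4,"spin": 0.45},{"tx": -0.237,"ty": 0.27,"tz": -0.4,"spin": 0.502},{"tx": -0.237,"ty": 0.27,"tz": -0.4,"spin": 0.502},{"tx": -0.237,"ty": 0.27,"tz": -0.4,"spin": 0.502},{"tx": -0.237,"ty": 0.27,"tz": -0.4,"spin": 0.502}]}}

```text
clock: 4.92
eef_pos: [0.4773, 0.1153, 0.1073]
tcp_rot: [0.782, 0.623, -0.0, 0.0]
contact_force: [0.9, 0.1, -0.8]
finger_gap: 0.0127
gripper_force: 87.9
```

```bash
python3 - <<'E'
from h import *
import pickle
s=get_state(); W=grab_frame('wrist')[:,:,::-1].copy();A=grab_frame('scene')[:,:,::-1].copy();B=grab_frame('side')[:,:,::-1].copy();
for n,i in (('w4',W),('sc4',A),('sd4',B)): cv2.imwrite(f'pics/{n}.png',i)
pickle.dump(s,open('s4.pkl','wb'))
print(s['clock'],s['eef_pos'],R.from_quat(s['tcp_rot']).as_matrix()[:,0],s['finger_gap'])
up=lambda i,x,y,w,h,k:cv2.resize(i[y:y+h,x:x+w],None,fx=k,fy=k,interpolation=cv2.INTER_CUBIC)
cv2.imwrite('pics/m4.png',np.hstack([cv2.convertScaleAbs(up(W,150,100,340,380,1.25),alpha=1.4),up(A,200,180,190,238,2)[:475]]))
E
```

```text
4.925 [0.4773051  0.11534713 0.10729473] [ 2.23105071e-01  9.74794402e-01 -3.31883142e-05] 0.012749887137657108
```

View pics/m4.png

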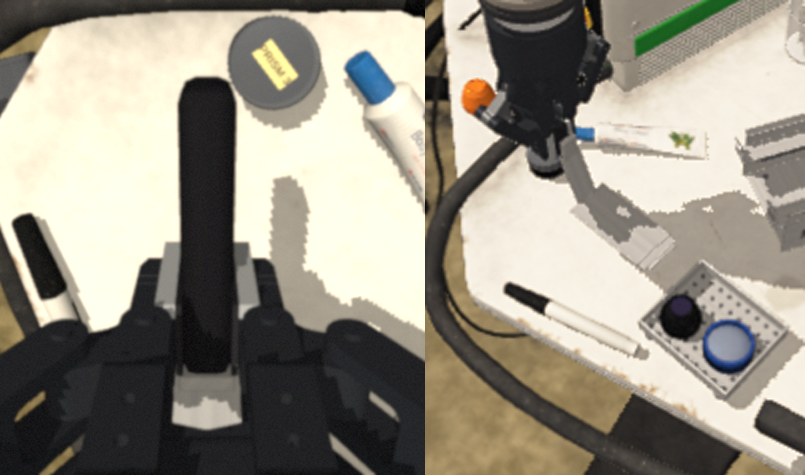

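```bash
python3 - <<'E'
from h import *
np.set_printoptions(precision=4,suppress=True)
c=cam('scene'); q=lambda p:((p[0]-425)/2+200,p[1]/2+180)
T=plane(c,[q(p) for p in ((702,263),(641,325),(729,393),(787,335))],.0245)[:,:2];print(T,T.mean(0))
for a,b in ((0,3),(1,2),(1,0),(2,3)): d=T[b]-T[a];print(np.degrees(np.arctan2(d[1],d[0])),np.linalg.norm(d))
B=plane(c,[q(p) for p in ((676,237),(648,266),(572,207))],.0625)[:,:2];print(B,(B[0]+B[1])/2)
h=np.radians(-103.1);w=np.array([np.cos(h),np.sin(h)]);v=np.array([-w[1],w[0]])
print('nose rel tray along/across',((B[0]+B[1])/2-T.mean(0))@w,((B[0]+B[1])/2-T.mean(0))@v)
d=B[1]-B[2];print(np.degrees(np.arctan2(d[1],d[0])),np.linalg.norm(d)); d=B[1]-B[0];print(np.degrees(np.arctan2(d[1],d[0]))-90+180-180+0,np.linalg.norm(d))
E
```

```text
[[ 0.4795 -0.0347]
 [ 0.3996 -0.0184]
 [ 0.3821 -0.1119]
 [ 0.4525 -0.1312]] [ 0.4284 -0.074 ]
-105.63298240608074 0.10017894119560522
-100.5756399706415 0.09510752928404205
-11.533630504745828 0.0815560746356133
-15.327938410980442 0.07296446902777351
[[ 0.4706 -0.0126]
 [ 0.4336 -0.0061]
 [ 0.4524  0.0832]] [ 0.4521 -0.0094]
nose rel tray along/across -0.06834425912395252 0.008370206680652371
-101.88932756158258 0.09127417389515848
80.15586673812822 0.03758639129787681
```

Call:
{"name": "send_rows", "arguments": {"commands": [{"tx": 0,"ty": 0,"tz": 0.1,"spin": 0},{"tx": 0,"ty": 0,"tz": 0.25,"spin": 0},{"tx": 0,"ty": 0,"tz": 0.35,"spin": 0},{"tx": 0,"ty": 0,"tz": 0.375,"spin": 0},{"tx": 0,"ty": 0,"tz": 0.375,"spin": 0},{"tx": 0,"ty": 0,"tz": 0.375,"spin": 0}]}}

```text
clock: 5.82
eef_pos: [0.4779, 0.1154, 0.0517]
tcp_rot: [0.782, 0.623, 0.001, 0.0]
contact_force: [-0.2, -0.7, -1.5]
finger_gap: 0.0127
gripper_force: 87.9
```

```bash
python3 - <<'E'
from h import *
import pickle
s=get_state(); A=grab_frame('scene')[:,:,::-1].copy();B=grab_frame('side')[:,:,::-1].copy();
for n,i in (('sc5',A),('sd5',B)): cv2.imwrite(f'pics/{n}.png',i)
print(s['clock'],s['eef_pos'],s['contact_force'])
up=lambda i,x,y,w,h,k:cv2.resize(i[y:y+h,x:x+w],None,fx=k,fy=k,interpolation=cv2.INTER_CUBIC)
a=up(A,265,265,133,120,6); print(a.shape); cv2.imwrite('pics/m5.png',cv2.convertScaleAbs(a[:600],alpha=1.0)[:,:798])
cv2.imwrite('pics/m5.png',up(A,268,272,130,100,6))
E
```

```text
5.825 [0.47789391 0.1153926  0.05166472] [-0.17219167 -0.68687383 -1.45558282]
(720, 798, 3)
```

View pics/m5.png

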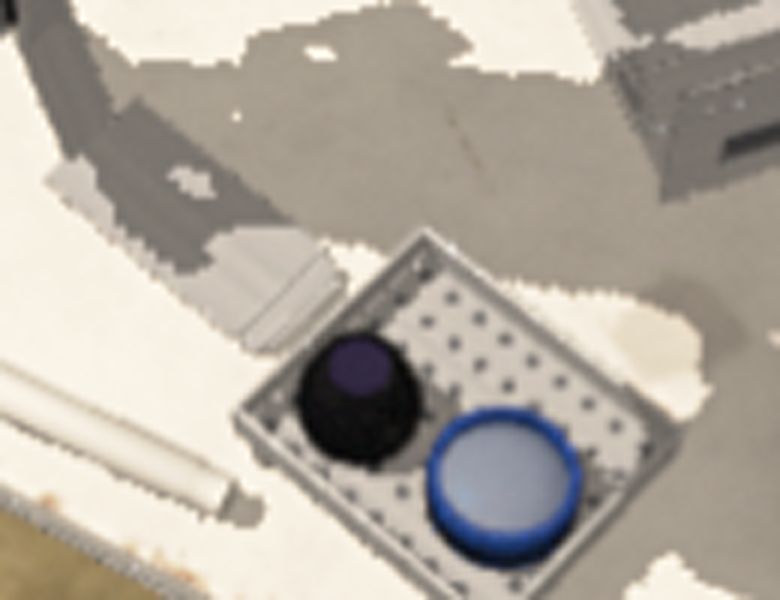

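```bash
python3 - <<'E'
from h import *
np.set_printoptions(precision=4,suppress=True)
c=cam('scene'); q=lambda p:(p[0]/6+268,p[1]/6+272)
T=plane(c,[q(p) for p in ((425,232),(237,415),(685,430))],.0245)[:,:2]
for a,b in ((0,2),(1,0)): d=T[b]-T[a];print('tray',np.degrees(np.arctan2(d[1],d[0])),np.linalg.norm(d))
C=(T[1]+T[2])/2; print('centre',C, T)
B=plane(c,[q(p) for p in ((135,100),(290,220),(335,255),(47,180),(150,268),(240,340),(345,280),(265,350))],.007)[:,:2]
h=np.radians(-103.1);w=np.array([np.cos(h),np.sin(h)]);v=np.array([-w[1],w[0]])
print('along',(B-C)@w,'across',(B-C)@v)
print('tray corners along/across',(T-C)@w,(T-C)@v)
E
```

```text
tray -102.57418425983587 0.09782459206250509
tray -12.709526563061813 0.0819925454284554
centre [ 0.4307 -0.0731] [[ 0.4813 -0.0344]
 [ 0.4013 -0.0164]
 [ 0.46   -0.1299]]
along [-0.1558 -0.0892 -0.0706 -0.1547 -0.1089 -0.0717 -0.0625 -0.0639] across [ 0.0229  0.0239  0.0242 -0.0169 -0.0174 -0.0167  0.0198 -0.014 ]
tray corners along/across [-0.0492 -0.0486  0.0486] [ 0.0405 -0.0414  0.0414]
```

Call:
{"name": "send_rows", "arguments": {"commands": [{"tx": 0,"ty": -0.017,"tz": 0,"spin": 0},{"tx": -0.04,"ty": -0.017,"tz": 0,"spin": 0},{"tx": -0.1,"ty": -0.017,"tz": 0,"spin": 0},{"tx": -0.17,"ty": -0.017,"tz": 0,"spin": 0},{"tx": -0.24,"ty": -0.017,"tz": 0,"spin": 0},{"tx": -0.3,"ty": -0.017,"tz": 0,"spin": 0},{"tx": -0.3,"ty": -0.017,"tz": 0,"spin": 0}]}}

```text
clock: 6.8
eef_pos: [0.4647, 0.0714, 0.0511]
tcp_rot: [0.783, 0.622, -0.0, -0.0]
contact_force: [-0.3, 0.5, -1.7]
finger_gap: 0.0124
gripper_force: 87.9
```

Call:
{"name": "send_rows", "arguments": {"commands": [{"tx": -0.05,"ty": 0,"tz": 0,"spin": 0},{"tx": -0.11,"ty": 0,"tz": 0,"spin": 0},{"tx": -0.18,"ty": 0,"tz": 0,"spin": 0},{"tx": -0.24,"ty": 0,"tz": 0,"spin": 0},{"tx": -0.29,"ty": 0,"tz": 0,"spin": 0},{"tx": -0.33,"ty": 0,"tz": 0,"spin": 0},{"tx": -0.35,"ty": 0,"tz": 0,"spin": 0},{"tx": -0.36,"ty": 0,"tz": 0,"spin": 0},{"tx": -0.363,"ty": 0,"tz": 0,"spin": 0},{"tx": -0.363,"ty": 0,"tz": 0,"spin": 0}]}}

```text
clock: 8.05
eef_pos: [0.4527, 0.0191, 0.0511]
tcp_rot: [0.782, 0.623, 0.0, 0.0]
contact_force: [-0.2, 0.1, -2.0]
finger_gap: 0.0127
gripper_force: 87.9
```

```bash
python3 - <<'E'
from h import *
s=get_state(); print(s['clock'],s['eef_pos'],s['contact_force'],s['moment'])
A=grab_frame('scene')[:,:,::-1].copy();cv2.imwrite('pics/sc6.png',A);O=cv2.imread('pics/sc5.png')
# did the tray move? patch shift on tray's far corner + blue lens
def blue(i):
    h=cv2.cvtColor(i,cv2.COLOR_BGR2HSV);m=cv2.inRange(h,(105,120,40),(125,255,255));m[:, :300]=0;m[:,400:]=0;m[:300]=0;m[390:]=0
    M=cv2.moments(m,True);return M['m10']/M['m00'],M['m01']/M['m00'],M['m00']
print(blue(O),blue(A))
g=lambda i:np.float32(cv2.cvtColor(i,cv2.COLOR_BGR2GRAY))
t=g(O)[325:385,325:385]; r=cv2.matchTemplate(g(A)[320:390,320:390],t,cv2.TM_CCOEFF_NORMED);print(cv2.minMaxLoc(r))
E
```

```text
8.05 [0.45265088 0.01914136 0.05105737] [-0.16199194  0.14592431 -1.99302612] [ 0.04813519 -0.04555698 -0.00317112]
(351.37988826815644, 354.0558659217877, 179.0) (351.2826086956522, 353.5271739130435, 184.0)
(0.3757498860359192, 0.8652429580688477, (0, 10), (5, 5))
```

Call:
{"name": "send_rows", "arguments": {"commands": [{"tx": 0,"ty": 0,"tz": -0.02,"spin": 0},{"tx": 0,"ty": 0,"tz": -0.04,"spin": 0},{"tx": 0,"ty": 0,"tz": -0.06,"spin": 0},{"tx": 0,"ty": 0,"tz": -0.09,"spin": 0},{"tx": 0,"ty": 0,"tz": -0.13,"spin": 0},{"tx": 0,"ty": 0,"tz": -0.18,"spin": 0},{"tx": 0,"ty": 0,"tz": -0.24,"spin": 0},{"tx": 0,"ty": 0,"tz": -0.31,"spin": 0},{"tx": 0,"ty": 0,"tz": -0.38,"spin": 0},{"tx": 0,"ty": 0,"tz": -0.45,"spin": 0},{"tx": 0,"ty": 0,"tz": -0.52,"spin": 0},{"tx": 0,"ty": 0,"tz": -0.58,"spin": 0},{"tx": 0,"ty": 0,"tz": -0.62,"spin": 0},{"tx": 0,"ty": 0,"tz": -0.64,"spin": 0},{"tx": 0,"ty": 0,"tz": -0.64,"spin": 0}]}}

```text
clock: 9.98
eef_pos: [0.4526, 0.019, 0.1471]
tcp_rot: [0.782, 0.623, 0.0, 0.0]
contact_force: [-0.2, 0.7, -3.9]
finger_gap: 0.0128
gripper_force: 87.7
```

```bash
python3 - <<'E'
from h import *
s=get_state(); print(s['clock'],s['eef_pos'],s['tcp_rot'],s['contact_force'],s['moment'])
A=grab_frame('scene')[:,:,::-1].copy();B=grab_frame('side')[:,:,::-1].copy();W=grab_frame('wrist')[:,:,::-1].copy()
for n,i in (('sc7',A),('sd7',B),('w7',W)): cv2.imwrite(f'pics/{n}.png',i)
E
```

```text
9.975 [0.45260743 0.01898758 0.14706956] [7.82405459e-01 6.22769377e-01 1.74710980e-05 2.30755348e-05] [-0.15988961  0.68702751 -3.86151742] [ 0.2473825  -0.11317206  0.05607314]
```

```bash
python3 - <<'E'
from h import *
import pickle
np.set_printoptions(precision=4,suppress=True)
c3=cam('wrist',pickle.load(open('s3.pkl','rb')));c1=cam('wrist',pickle.load(open('s1.pkl','rb')))
q=lambda p:np.array(p)/1.25
print('w3 TL,BL',plane(c3,[q((188,341)),q((65,413))],.0245)[:,:2])
# objects by colour, in several views: blue ring of the lens, before pickup
from h import cam
def blue(i,z=0):
    h=cv2.cvtColor(i,cv2.COLOR_BGR2HSV);m=cv2.inRange(h,(105,110,30),(125,255,255))
    n,l,st,ce=cv2.connectedComponentsWithStats(cv2.morphologyEx(m,cv2.MORPH_CLOSE,np.ones((5,5))))
    return [(st[k,:5].tolist()) for k in range(1,n) if st[k,4]>120]
for f in ('wrist0','wrist1','wrist2','wrist3','scene0','sc5','side0','sc7','sd7'):
    print(f,blue(cv2.imread(f'pics/{f}.png')))
E
```

```text
w3 TL,BL [[ 0.4026 -0.0034]
 [ 0.381  -0.1026]]
wrist0 [[351, 16, 20, 17, 151], [186, 263, 45, 46, 667]]
wrist1 [[349, 10, 22, 22, 178], [185, 263, 46, 46, 670]]
wrist2 [[101, 233, 45, 47, 706]]
wrist3 [[73, 323, 59, 57, 1308]]
scene0 [[625, 290, 15, 16, 149], [339, 340, 26, 26, 206]]
sc5 [[625, 290, 15, 16, 149], [339, 340, 26, 26, 208]]
side0 []
sc7 [[625, 290, 15, 16, 149], [341, 312, 28, 28, 278]]
sd7 []
```

```bash
cat >> h.py <<'E'
from scipy.ndimage import map_coordinates
def prof(img,cm,P,Q,out,n=7,w=8):
    """mean grey profile across the projected line P-Q; positive offsets (px) toward world direction 'out'"""
    P,Q=np.array(P,float),np.array(Q,float); t=np.linspace(.12,.88,40)[:,None]
    a=proj(cm,P+(Q-P)*t); o=proj(cm,P+(Q-P)*t+.005*np.array([out[0],out[1],0])); mm=np.linalg.norm(o-a,axis=1).mean()/5
    d=proj(cm,[P,Q]); d=d[1]-d[0]; nrm=np.array([-d[1],d[0]])/np.linalg.norm(d)
    nrm*=np.sign(((o-a)@nrm).mean()); k=np.arange(-w,w+.1,1)
    pts=a[:,None]+k[None,:,None]*nrm
    g=map_coordinates(img.astype(float),[pts[...,1],pts[...,0]],order=1)
    perp=abs(((o-a)@nrm).mean())/5
    return k,np.median(g,0),perp
E
python3 - <<'E'
from h import *
import pickle
np.set_printoptions(precision=4,suppress=True,linewidth=170)
s1=pickle.load(open('s1.pkl','rb'));s2=pickle.load(open('s2.pkl','rb'));s3=pickle.load(open('s3.pkl','rb'))
cs={'wrist0':cam('wrist',s1),'wrist2':cam('wrist',s2),'wrist3':cam('wrist',s3),'scene0':cam('scene')}
px={'wrist0':(208,285.5),'wrist2':(123,256),'wrist3':(102,351),'scene0':(351.5,352.5)}
for k in cs: print(k,plane(cs[k],[px[k]],.0205)[0,:2])
X=tri([cs[k] for k in cs],[px[k] for k in cs]);print('tri all',X,[ (proj(cs[k],[X])[0]-px[k]).round(1) for k in cs])
gray={k:cv2.imread(f'pics/{k}.png',0) for k in cs}
def lines(C,h,L):
    u=np.array([np.cos(h),np.sin(h)]);v=np.array([-u[1],u[0]])
    for n,(a,b,z,o) in L.items():
        f=lambda p:[*(np.array(C)+p[0]*u+p[1]*v),z]
        yield n,f(a),f(b),o[0]*u+o[1]*v
tr={'-x':((-.05,-.042),(-.05,.042),.0245,(-1,0)),'+x':((.05,-.042),(.05,.042),.0245,(1,0)),'-y':((-.05,-.042),(.05,-.042),.0245,(0,-1)),'+y':((-.05,.042),(.05,.042),.0245,(0,1))}
st={'ledge+y':((-.05,.028),(.05,.028),.05,(0,1)),'ledge-y':((-.05,-.028),(.05,-.028),.05,(0,-1)),'tab-x+y':((-.0605,.031),(-.0605,.047),.069,(-1,0)),'tab-x-y':((-.0605,-.047),(-.0605,-.031),.069,(-1,0)),'tab+x+y':((.0605,.031),(.0605,.047),.069,(1,0)),'lip+y':((-.05,.0525),(.05,.0525),.069,(0,1)),'lip-y':((-.05,-.0525),(.05,-.0525),.069,(0,-1))}
for nm,C,h,L in (('tray',(.4347,-.0678),-103.1,tr),('stand',(.6068,-.0793),-40.7,st)):
    for k in ('wrist0','scene0'):
        for n,P,Q,o in lines(C,np.radians(h),L):
            kk,g,pp=prof(gray[k],cs[k],P,Q,o); print(nm,k,n,'px/mm %.2f'%pp,g.round().astype(int).tolist())
E
```

```text
wrist0 [ 0.4204 -0.0904]
wrist2 [ 0.4188 -0.0894]
wrist3 [ 0.4203 -0.0901]
scene0 [ 0.4215 -0.0909]
tri all [ 0.4203 -0.09    0.0212] [array([-0.3, -0. ]), array([1.3, 0.8]), array([-0.3,  0.5]), array([-0.8,  0.1])]
tray wrist0 -x px/mm 1.05 [83, 67, 57, 59, 82, 103, 107, 95, 82, 80, 91, 112, 133, 143, 145, 145, 145]
tray wrist0 +x px/mm 0.87 [55, 53, 52, 59, 68, 75, 83, 99, 115, 124, 134, 143, 146, 147, 147, 146, 146]
tray wrist0 -y px/mm 1.06 [67, 67, 72, 74, 65, 51, 54, 72, 96, 115, 130, 141, 144, 145, 145, 145, 145]
tray wrist0 +y px/mm 1.05 [94, 101, 106, 107, 105, 102, 93, 85, 85, 87, 88, 88, 87, 88, 90, 99, 116]
tray scene0 -x px/mm 0.53 [76, 107, 120, 115, 105, 142, 206, 235, 239, 240, 239, 239, 239, 239, 239, 239, 239]
tray scene0 +x px/mm 0.59 [137, 124, 123, 108, 87, 98, 108, 115, 137, 171, 142, 113, 134, 154, 157, 157, 157]
tray scene0 -y px/mm 0.57 [42, 33, 57, 123, 181, 196, 178, 155, 173, 187, 149, 143, 196, 235, 240, 240, 239]
tray scene0 +y px/mm 0.51 [171, 183, 185, 161, 139, 149, 195, 220, 234, 238, 238, 237, 237, 237, 237, 238, 238]
stand wrist0 ledge+y px/mm 1.1
[... 869 characters left out ...]
nd scene0 ledge-y px/mm 0.47 [121, 121, 121, 130, 163, 199, 202, 201, 201, 199, 194, 192, 194, 195, 188, 163, 118]
stand scene0 tab-x+y px/mm 0.50 [132, 138, 189, 229, 239, 239, 217, 189, 222, 238, 240, 240, 240, 239, 239, 239, 240]
stand scene0 tab-x-y px/mm 0.53 [200, 198, 193, 198, 196, 189, 169, 195, 216, 187, 197, 212, 233, 240, 240, 239, 239]
stand scene0 tab+x+y px/mm 0.46 [211, 201, 173, 168, 190, 190, 187, 196, 209, 222, 222, 221, 225, 228, 228, 229, 228]
stand scene0 lip+y px/mm 0.42 [115, 113, 115, 132, 135, 130, 147, 207, 237, 239, 238, 238, 238, 238, 238, 238, 238]
stand scene0 lip-y px/mm 0.49 [202, 202, 201, 197, 192, 191, 194, 194, 183, 147, 114, 113, 113, 113, 114, 114, 112]
```

Call:
{"name": "send_rows", "arguments": {"commands": [{"tx": 0.006,"ty": 0.004,"tz": 0,"spin": -0.005},{"tx": 0.019,"ty": 0.013,"tz": 0,"spin": -0.016},{"tx": 0.036,"ty": 0.027,"tz": 0,"spin": -0.031},{"tx": 0.057,"ty": 0.045,"tz": 0,"spin": -0.052},{"tx": 0.084,"ty": 0.074,"tz": 0,"spin": -0.083},{"tx": 0.105,"ty": 0.104,"tz": 0,"spin": -0.114},{"tx": 0.123,"ty": 0.14,"tz": 0,"spin": -0.151},{"tx": 0.133,"ty": 0.178,"tz": 0,"spin": -0.187},{"tx": 0.136,"ty": 0.219,"tz": 0,"spin": -0.224},{"tx": 0.131,"ty": 0.261,"tz": 0,"spin": -0.26},{"tx": 0.118,"ty": 0.304,"tz": 0,"spin": -0.296},{"tx": 0.097,"ty": 0.35,"tz": 0,"spin": -0.333},{"tx": 0.069,"ty": 0.397,"tz": 0,"spin": -0.369},{"tx": 0.033,"ty": 0.446,"tz": 0,"spin": -0.406},{"tx": -0.004,"ty": 0.489,"tz": 0,"spin": -0.437},{"tx": -0.046,"ty": 0.534,"tz": 0,"spin": -0.468},{"tx": -0.077,"ty": 0.564,"tz": 0,"spin": -0.489},{"tx": -0.102,"ty": 0.587,"tz": 0,"spin": -0.504},{"tx": -0.12,"ty": 0.603,"tz": 0,"spin": -0.515},{"tx": -0.129,"ty": 0.611,"tz": 0,"spin": -0.52}]}}

```text
clock: 12.62
eef_pos: [0.5376, -0.0204, 0.1469]
tcp_rot: [0.346, 0.938, -0.0, -0.0]
contact_force: [0.8, 1.3, -4.1]
finger_gap: 0.0127
gripper_force: 87.7
```

Call:
{"name": "send_rows", "arguments": {"commands": [{"tx": 0,"ty": 0,"tz": 0,"spin": 0},{"tx": 0,"ty": 0,"tz": 0,"spin": 0}]}}

```text
clock: 12.88
eef_pos: [0.5375, -0.0202, 0.1471]
tcp_rot: [0.347, 0.938, 0.0, -0.0]
contact_force: [-0.4, 0.3, -3.6]
finger_gap: 0.0126
gripper_force: 87.7
```

```bash
python3 - <<'E'
from h import *
np.set_printoptions(precision=4,suppress=True,linewidth=170)
s=get_state(); x=R.from_quat(s['tcp_rot']).as_matrix()[:,0]
print(s['clock'],s['eef_pos'],np.degrees(np.arctan2(-x[1],-x[0])),s['contact_force'],s['moment'])
A=grab_frame('scene')[:,:,::-1].copy();B=grab_frame('side')[:,:,::-1].copy()
cv2.imwrite('pics/sc8.png',A);cv2.imwrite('pics/sd8.png',B)
h=np.radians(-40.7);u=np.array([np.cos(h),np.sin(h)]);v=np.array([-u[1],u[0]])
C=np.array([.6068,-.0793]);zr=.1-.0065+.0245
def ln(a,b,z): f=lambda p:[*(C+p[0]*u+p[1]*v),z]; return f(a),f(b)
for nm,img,img0 in (('scene',A,cv2.imread('pics/scene0.png')),('side',B,cv2.imread('pics/side0.png'))):
    c=cam(nm)
    for n,a,b,o in (('-x',(-.05,-.042),(-.05,.042),-u),('+x',(.05,-.042),(.05,.042),u),('-y',(-.05,-.042),(.05,-.042),-v),('+y',(-.05,.042),(.05,.042),v)):
        P,Q=ln(a,b,zr); k,g,pp=prof(cv2.cvtColor(A if nm=='scene' else B,6),c,P,Q,o); print('tray',nm,n,'%.2f'%pp,g.round().astype(int).tolist())
    for n,a,b,o in (('lip+y',(-.05,.0525),(.05,.0525),v),('lip-y',(-.05,-.0525),(.05,-.0525),-v),('tab-',(-.0605,-.047),(-.0605,-.031),-u)):
        P,Q=ln(a,b,.069); k,g,pp=prof(cv2.cvtColor(img0,6),c,P,Q,o); print('stand',nm,n,'%.2f'%pp,g.round().astype(int).tolist())
E
```

```text
12.875 [ 0.5375 -0.0202  0.1471] -40.55806473589472 [-0.4352  0.3045 -3.5815] [ 0.1483  0.1931 -0.0427]
tray scene -x 0.54 [39, 51, 62, 72, 76, 82, 72, 86, 106, 96, 94, 104, 114, 113, 104, 110, 115]
tray scene +x 0.49 [115, 108, 111, 91, 98, 120, 154, 204, 221, 233, 236, 236, 236, 236, 236, 235, 235]
tray scene -y 0.49 [39, 34, 28, 33, 61, 97, 117, 117, 118, 120, 112, 112, 115, 118, 121, 122, 128]
tray scene +y 0.43 [125, 116, 119, 115, 111, 110, 138, 204, 233, 237, 237, 237, 237, 237, 237, 237, 237]
stand scene lip+y 0.42 [115, 114, 115, 133, 135, 130, 148, 208, 238, 240, 239, 239, 238, 238, 238, 238, 238]
stand scene lip-y 0.49 [202, 203, 201, 197, 193, 192, 195, 195, 184, 147, 115, 113, 114, 114, 115, 114, 113]
stand scene tab- 0.53 [201, 199, 194, 199, 197, 190, 170, 196, 216, 188, 198, 212, 234, 240, 240, 240, 239]
tray side -x 0.54 [75, 90, 95, 94, 90, 72, 92, 95, 86, 106, 141, 136, 101, 94, 128, 150, 152]
tray side +x 0.52 [82, 93, 94, 110, 119, 126, 120, 122, 124, 124, 124, 124, 125, 125, 126, 125, 124]
tray side -y 0.44 [49, 47, 47, 47, 47, 46, 46, 46, 45, 44, 44, 43, 43, 43, 43, 43, 43]
tray side +y 0.40 [78, 72, 62, 81, 96, 93, 92, 87, 114, 157, 175, 176, 176, 175, 174, 176, 176]
stand side lip+y 0.39 [55, 57, 86, 96, 97, 104, 107, 102, 120, 158, 176, 174, 173, 173, 174, 174, 173]
stand side lip-y 0.45 [51, 51, 53, 53, 54, 60, 70, 101, 89, 93, 95, 94, 93, 91, 95, 95, 94]
stand side tab- 0.54 [100, 128, 144, 149, 150, 124, 123, 154, 169, 176, 177, 176, 176, 175, 176, 176, 175]
```

Call:
{"name": "send_rows", "arguments": {"commands": [{"tx": 0,"ty": 0,"tz": 0.01,"spin": 0},{"tx": 0,"ty": 0,"tz": 0.03,"spin": 0},{"tx": 0,"ty": 0,"tz": 0.06,"spin": 0},{"tx": 0,"ty": 0,"tz": 0.09,"spin": 0},{"tx": 0,"ty": 0,"tz": 0.12,"spin": 0},{"tx": 0,"ty": 0,"tz": 0.15,"spin": 0},{"tx": 0,"ty": 0,"tz": 0.18,"spin": 0},{"tx": 0,"ty": 0,"tz": 0.205,"spin": 0},{"tx": 0,"ty": 0,"tz": 0.22,"spin": 0},{"tx": 0,"ty": 0,"tz": 0.225,"spin": 0},{"tx": 0,"ty": 0,"tz": 0.225,"spin": 0}]}}

```text
clock: 14.35
eef_pos: [0.5377, -0.0204, 0.1134]
tcp_rot: [0.347, 0.938, 0.0, 0.0]
contact_force: [0.3, -0.7, -3.2]
finger_gap: 0.0126
gripper_force: 87.7
```

```bash
cat > chk.py <<'E'
from h import *
import sys
np.set_printoptions(precision=4,suppress=True,linewidth=170)
zr=float(sys.argv[1])+.0245; tag=sys.argv[2]
s=get_state(); print(s['clock'],s['eef_pos'],s['contact_force'],s['moment'])
h=np.radians(-40.7);u=np.array([np.cos(h),np.sin(h)]);v=np.array([-u[1],u[0]]);C=np.array([.6068,-.0793])
def ln(a,b,z): f=lambda p:[*(C+p[0]*u+p[1]*v),z]; return f(a),f(b)
for nm in ('scene','side'):
    I=grab_frame(nm)[:,:,::-1].copy(); cv2.imwrite(f'pics/{nm}_{tag}.png',I); c=cam(nm); G=cv2.cvtColor(I,6)
    for n,a,b,o in (('+x',(.05,-.042),(.05,.042),u),('+y',(-.05,.042),(.05,.042),v),('+yN',(-.05,.042),(-.01,.042),v),('+yF',(.01,.042),(.05,.042),v)):
        k,g,pp=prof(G,c,*ln(a,b,zr),o); print(nm,n,'%.2f'%pp,g.round().astype(int).tolist())
    hs=cv2.cvtColor(I,cv2.COLOR_BGR2HSV);m=cv2.inRange(hs,(105,110,30),(125,255,255))
    n,l,st,ce=cv2.connectedComponentsWithStats(cv2.morphologyEx(m,cv2.MORPH_CLOSE,np.ones((5,5))))
    print('blue',[st[k].tolist() for k in range(1,n) if st[k,4]>100])
E
python3 chk.py .0595 9
```

```text
14.35 [ 0.5377 -0.0204  0.1134] [ 0.3086 -0.7147 -3.2317] [ 0.2012  0.2725 -0.0181]
scene +x 0.48 [120, 113, 111, 102, 96, 110, 142, 193, 219, 228, 234, 233, 234, 234, 236, 237, 237]
scene +y 0.43 [144, 117, 119, 120, 113, 110, 130, 196, 230, 238, 238, 238, 237, 237, 237, 236, 237]
scene +yN 0.43 [97, 99, 101, 97, 98, 102, 121, 185, 228, 239, 238, 238, 237, 236, 219, 150, 97]
scene +yF 0.42 [148, 118, 118, 118, 112, 110, 134, 201, 229, 234, 234, 234, 235, 235, 235, 235, 235]
blue [[396, 242, 24, 23, 222], [625, 290, 15, 16, 149]]
side +x 0.51 [44, 44, 47, 56, 72, 95, 103, 108, 126, 130, 124, 122, 119, 119, 119, 118, 118]
side +y 0.39 [73, 85, 65, 75, 76, 78, 88, 91, 109, 149, 171, 175, 175, 175, 175, 174, 174]
side +yN 0.40 [146, 133, 109, 95, 103, 98, 96, 92, 111, 157, 179, 179, 178, 178, 177, 178, 179]
side +yF 0.39 [48, 49, 49, 48, 48, 48, 49, 49, 49, 48, 48, 48, 49, 49, 50, 49, 49]
blue []
```

Call:
{"name": "send_rows", "arguments": {"commands": [{"tx": 0,"ty": 0,"tz": 0.01,"spin": 0},{"tx": 0,"ty": 0,"tz": 0.02,"spin": 0},{"tx": 0,"ty": 0,"tz": 0.03,"spin": 0},{"tx": 0,"ty": 0,"tz": 0.04,"spin": 0},{"tx": 0,"ty": 0,"tz": 0.05,"spin": 0},{"tx": 0,"ty": 0,"tz": 0.055,"spin": 0},{"tx": 0,"ty": 0,"tz": 0.055,"spin": 0}]}}

```text
clock: 15.32
eef_pos: [0.5376, -0.0204, 0.105]
tcp_rot: [0.347, 0.938, -0.0, 0.0]
contact_force: [0.2, -0.3, -3.1]
finger_gap: 0.0123
gripper_force: 87.7
```

```bash
python3 chk.py .052 10
```

```text
15.325 [ 0.5376 -0.0204  0.105 ] [ 0.242  -0.265  -3.0968] [0.1865 0.2084 0.0218]
scene +x 0.48 [125, 111, 111, 95, 96, 113, 155, 199, 220, 230, 233, 232, 234, 234, 234, 235, 236]
scene +y 0.42 [132, 115, 118, 117, 112, 112, 144, 159, 149, 202, 235, 238, 237, 237, 237, 237, 237]
scene +yN 0.43 [101, 101, 98, 100, 107, 110, 135, 155, 147, 199, 235, 240, 239, 228, 182, 128, 97]
scene +yF 0.42 [140, 120, 121, 118, 111, 113, 147, 158, 150, 202, 232, 234, 234, 235, 235, 235, 235]
blue [[395, 245, 24, 23, 224], [625, 290, 15, 16, 149]]
side +x 0.51 [44, 44, 44, 44, 50, 70, 92, 120, 123, 123, 119, 119, 118, 119, 118, 118, 118]
side +y 0.39 [51, 52, 52, 66, 77, 76, 81, 87, 110, 120, 135, 172, 176, 174, 173, 174, 175]
side +yN 0.40 [143, 122, 103, 98, 103, 98, 95, 98, 118, 129, 140, 176, 180, 178, 178, 179, 178]
side +yF 0.39 [48, 48, 48, 48, 49, 47, 48, 48, 48, 49, 49, 48, 48, 48, 48, 48, 49]
blue []
```

Call:
{"name": "send_rows", "arguments": {"commands": [{"tx": 0,"ty": 0,"tz": 0.007,"spin": 0},{"tx": 0,"ty": 0,"tz": 0.014,"spin": 0},{"tx": 0,"ty": 0,"tz": 0.021,"spin": 0},{"tx": 0,"ty": 0,"tz": 0.028,"spin": 0},{"tx": 0,"ty": 0,"tz": 0.035,"spin": 0},{"tx": 0,"ty": 0,"tz": 0.045,"spin": 0},{"tx": 0,"ty": 0,"tz": 0.06,"spin": 0},{"tx": 0,"ty": 0,"tz": 0.075,"spin": 0},{"tx": 0,"ty": 0,"tz": 0.085,"spin": 0},{"tx": 0,"ty": 0,"tz": 0.085,"spin": 0},{"tx": 0,"ty": 0,"tz": 0.085,"spin": 0}]}}

```text
clock: 16.8
eef_pos: [0.5377, -0.0204, 0.0924]
tcp_rot: [0.347, 0.938, -0.0, 0.0]
contact_force: [-0.5, -0.1, -1.8]
finger_gap: 0.013
gripper_force: 87.8
```

```bash
python3 chk.py .050 11
```

```text
16.8 [ 0.5377 -0.0204  0.0924] [-0.5476 -0.0977 -1.7745] [ 0.0203  0.0753 -0.0075]
scene +x 0.48 [129, 116, 111, 110, 98, 99, 130, 177, 214, 225, 232, 233, 233, 234, 234, 235, 236]
scene +y 0.42 [169, 130, 121, 125, 116, 111, 120, 159, 147, 163, 220, 238, 239, 237, 237, 237, 237]
scene +yN 0.43 [147, 115, 119, 126, 117, 112, 117, 154, 143, 158, 217, 238, 240, 229, 217, 201, 172]
scene +yF 0.42 [167, 127, 124, 132, 115, 110, 120, 165, 149, 165, 218, 233, 235, 235, 235, 235, 235]
blue [[395, 245, 24, 23, 219], [625, 290, 15, 16, 149]]
side +x 0.50 [43, 44, 43, 43, 44, 57, 83, 108, 122, 122, 119, 118, 118, 119, 118, 118, 118]
side +y 0.39 [51, 51, 51, 53, 70, 77, 83, 85, 99, 116, 117, 150, 176, 175, 174, 174, 175]
side +yN 0.40 [147, 136, 111, 94, 104, 99, 97, 93, 105, 132, 125, 155, 179, 179, 178, 178, 178]
side +yF 0.39 [49, 47, 47, 48, 48, 48, 47, 47, 48, 48, 48, 48, 48, 48, 48, 48, 49]
blue []
```

Call:
{"name": "send_rows", "arguments": {"commands": [{"tx": 0.02,"ty": 0,"tz": 0,"spin": 0},{"tx": 0.06,"ty": 0,"tz": 0,"spin": 0},{"tx": 0.11,"ty": 0,"tz": 0,"spin": 0},{"tx": 0.17,"ty": 0,"tz": 0,"spin": 0},{"tx": 0.24,"ty": 0,"tz": 0,"spin": 0},{"tx": 0.32,"ty": 0,"tz": 0,"spin": 0},{"tx": 0.4,"ty": 0,"tz": 0,"spin": 0},{"tx": 0.48,"ty": 0,"tz": 0,"spin": 0},{"tx": 0.56,"ty": 0,"tz": 0,"spin": 0},{"tx": 0.64,"ty": 0,"tz": 0,"spin": 0},{"tx": 0.72,"ty": 0,"tz": 0,"spin": 0},{"tx": 0.78,"ty": 0,"tz": 0,"spin": 0},{"tx": 0.8,"ty": 0,"tz": 0,"spin": 0},{"tx": 0.8,"ty": 0,"tz": 0,"spin": 0}]}}

```text
clock: 18.65
eef_pos: [0.4466, 0.0577, 0.0924]
tcp_rot: [0.347, 0.938, 0.0, 0.0]
contact_force: [-0.3, -0.1, -2.0]
finger_gap: 0.0123
gripper_force: 87.8
```

```bash
python3 chk.py .050 12; python3 - <<'E'
from h import *
a=cv2.imread('pics/scene_11.png',0).astype(int);b=cv2.imread('pics/scene_12.png',0).astype(int)
print(abs(a-b)[225:275,385:430].mean(), abs(a-b)[225:275,385:430].max())
E
```

```text
18.65 [0.4466 0.0577 0.0924] [-0.3277 -0.0936 -1.952 ] [ 0.0778  0.1017 -0.0622]
scene +x 0.48 [130, 116, 111, 111, 98, 99, 131, 178, 214, 226, 232, 233, 234, 234, 235, 235, 236]
scene +y 0.42 [172, 133, 122, 125, 116, 111, 120, 160, 148, 165, 222, 239, 239, 238, 238, 238, 238]
scene +yN 0.43 [174, 135, 121, 127, 117, 112, 119, 160, 149, 165, 223, 239, 240, 240, 240, 240, 240]
scene +yF 0.42 [168, 128, 125, 132, 116, 110, 121, 166, 149, 166, 219, 234, 235, 235, 236, 236, 236]
blue [[395, 245, 24, 23, 225], [625, 290, 15, 16, 149]]
side +x 0.50 [44, 44, 44, 44, 45, 57, 82, 106, 120, 121, 118, 117, 117, 117, 117, 117, 117]
side +y 0.39 [53, 53, 54, 55, 71, 78, 84, 86, 99, 116, 117, 148, 174, 173, 173, 172, 173]
side +yN 0.40 [145, 139, 113, 94, 104, 99, 97, 94, 104, 131, 125, 154, 178, 178, 176, 177, 177]
side +yF 0.39 [50, 49, 49, 50, 51, 50, 49, 50, 50, 50, 51, 51, 50, 50, 50, 51, 51]
blue []
4.189333333333333 81
```

Call:
{"name": "send_rows", "arguments": {"commands": [{"tx": 0.05,"ty": 0.02,"tz": 0,"spin": 0.003},{"tx": 0.13,"ty": 0.06,"tz": 0,"spin": 0.007},{"tx": 0.21,"ty": 0.1,"tz": 0,"spin": 0.011},{"tx": 0.29,"ty": 0.14,"tz": 0,"spin": 0.015},{"tx": 0.34,"ty": 0.165,"tz": 0,"spin": 0.019},{"tx": 0.34,"ty": 0.165,"tz": 0.06,"spin": 0.019},{"tx": 0.34,"ty": 0.165,"tz": 0.13,"spin": 0.019},{"tx": 0.34,"ty": 0.165,"tz": 0.2,"spin": 0.019},{"tx": 0.34,"ty": 0.165,"tz": 0.25,"spin": 0.019},{"tx": 0.34,"ty": 0.165,"tz": 0.27,"spin": 0.019},{"tx": 0.34,"ty": 0.165,"tz": 0.285,"spin": 0.019},{"tx": 0.34,"ty": 0.165,"tz": 0.295,"spin": 0.019},{"tx": 0.34,"ty": 0.165,"tz": 0.298,"spin": 0.019},{"tx": 0.34,"ty": 0.165,"tz": 0.298,"spin": 0.019}]}}

```text
clock: 20.5
eef_pos: [0.4239, 0.1096, 0.0478]
tcp_rot: [0.365, 0.931, 0.0, 0.0]
contact_force: [0.9, 0.0, -0.9]
finger_gap: 0.0127
gripper_force: 88.2
```

Call:
{"name": "send_rows", "arguments": {"commands": [{"tx": 0,"ty": 0,"tz": 0.003,"spin": 0},{"tx": 0,"ty": 0,"tz": 0.003,"spin": 0},{"tx": 0,"ty": 0,"tz": 0.003,"spin": 0}]}}

```text
clock: 20.88
eef_pos: [0.4239, 0.1097, 0.0477]
tcp_rot: [0.365, 0.931, 0.0, 0.0]
contact_force: [-2.1, -0.4, 5.8]
finger_gap: 0.013
gripper_force: 89.2
```

Call:
{"name": "send_rows", "arguments": {"commands": [{"tx": 0,"ty": 0,"tz": 0,"spin": 0},{"tx": 0,"ty": 0,"tz": 0,"spin": 0},{"tx": 0,"ty": 0,"tz": 0,"spin": 0},{"tx": 0,"ty": 0,"tz": 0,"spin": 0},{"tx": 0,"ty": 0,"tz": 0,"spin": 0},{"tx": 0,"ty": 0,"tz": 0,"spin": 0},{"tx": 0,"ty": 0,"tz": 0,"spin": 0},{"tx": 0,"ty": 0,"tz": -0.05,"spin": 0},{"tx": 0,"ty": 0,"tz": -0.2,"spin": 0},{"tx": 0,"ty": 0,"tz": -0.45,"spin": 0},{"tx": 0,"ty": 0,"tz": -0.75,"spin": 0},{"tx": 0,"ty": 0,"tz": -1.0,"spin": 0},{"tx": 0,"ty": 0,"tz": -1.0,"spin": 0},{"tx": 0,"ty": 0,"tz": -1.0,"spin": 0}], "claw": 1}}

```text
clock: 22.62
eef_pos: [0.4233, 0.1096, 0.1969]
tcp_rot: [0.365, 0.931, -0.0, -0.0]
contact_force: [0.4, -0.6, -0.6]
finger_gap: 0.0854
gripper_force: 0.0
```

Call:
{"name": "send_rows", "arguments": {"commands": [{"tx": -0.15,"ty": 0,"tz": -0.28,"spin": 0.05},{"tx": -0.4,"ty": 0,"tz": -0.28,"spin": 0.13},{"tx": -0.7,"ty": 0,"tz": -0.28,"spin": 0.21},{"tx": -0.95,"ty": 0.15,"tz": -0.28,"spin": 0.29},{"tx": -1.0,"ty": 0.3,"tz": -0.28,"spin": 0.36},{"tx": -1.0,"ty": 0.3,"tz": -0.28,"spin": 0.393},{"tx": -1.0,"ty": 0.3,"tz": -0.28,"spin": 0.393},{"tx": -1.0,"ty": 0.3,"tz": -0.28,"spin": 0.393}]}}

```text
clock: 23.62
eef_pos: [0.5639, 0.0406, 0.2383]
tcp_rot: [0.707, 0.708, -0.001, -0.001]
contact_force: [-0.9, 0.1, -1.0]
finger_gap: 0.0851
gripper_force: 0.0
```

```bash
python3 - <<'E'
from h import *
s=get_state(); c=cam('wrist',s); I=grab_frame('wrist')[:,:,::-1].copy(); cv2.imwrite('pics/w13.png',I); G=cv2.cvtColor(I,6)
print(s['clock'],s['eef_pos'],s['joint_velocities'].round(3))
h=np.radians(-40.7);u=np.array([np.cos(h),np.sin(h)]);v=np.array([-u[1],u[0]]);C=np.array([.6068,-.0793])
f=lambda p,z:[*(C+p[0]*u+p[1]*v),z]
for n,a,b,o in (('-x',(-.05,-.042),(-.05,.042),-u),('+x',(.05,-.042),(.05,.042),u),('-y',(-.05,-.042),(.05,-.042),-v),('+y',(-.05,.042),(.05,.042),v)):
  for nn,A,B in (('a',a,(np.array(a)+b)/2),('b',(np.array(a)+b)/2,b)):
    k,g,pp=prof(G,c,f(A,.0745),f(B,.0745),o,w=12); print(n,nn,'%.2f'%pp,g.round().astype(int).tolist())
hs=cv2.cvtColor(I,cv2.COLOR_BGR2HSV);m=cv2.inRange(hs,(105,110,30),(125,255,255));m=cv2.morphologyEx(m,cv2.MORPH_CLOSE,np.ones((5,5)))
n,l,st,ce=cv2.connectedComponentsWithStats(m)
R1=[st[k] for k in range(1,n) if st[k,4]>200]
sc=cam('scene')
for r in R1:
    p=(r[0]+r[2]/2-.5,r[1]+r[3]/2-.5); X=tri([c,sc],[p,(395+11.5,245+11)]); print(r,X, 'rel',(X[:2]-C)@u,(X[:2]-C)@v)
q=plane(c,[(0,0)],0)
# before: ring relative to tray
h0=np.radians(-103);u0=np.array([np.cos(h0),np.sin(h0)]);v0=np.array([-u0[1],u0[0]]);d=np.array([.4204,-.0904])-[.4347,-.0678];print('before rel',d@u0,d@v0)
E
```

```text
23.625 [0.56387607 0.04058172 0.23834599] [-0.001 -0.01  -0.007 -0.001  0.002  0.005]
-x a 1.11 [12, 19, 32, 45, 47, 51, 58, 58, 55, 63, 84, 97, 93, 80, 72, 70, 72, 78, 85, 88, 86, 82, 82, 83, 88]
-x b 1.14 [102, 104, 104, 104, 103, 97, 86, 72, 65, 75, 92, 98, 91, 79, 72, 71, 74, 82, 94, 101, 103, 104, 106, 109, 109]
+x a 0.93 [51, 46, 41, 32, 23, 23, 29, 37, 43, 48, 54, 58, 59, 59, 58, 59, 59, 60, 60, 61, 60, 60, 61, 61, 63]
+x b 0.96 [61, 58, 52, 47, 45, 44, 44, 44, 45, 49, 55, 61, 66, 71, 73, 73, 70, 66, 64, 64, 64, 63, 61, 60, 59]
-y a 1.00 [58, 58, 54, 50, 47, 46, 46, 48, 52, 57, 58, 56, 55, 54, 55, 56, 59, 61, 70, 89, 110, 121, 123, 123, 122]
-y b 0.97 [56, 59, 58, 52, 48, 46, 45, 47, 50, 55, 58, 58, 55, 53, 54, 55, 56, 57, 58, 60, 60, 60, 61, 61, 61]
+y a 1.17 [105, 105, 105, 104, 104, 104, 101, 95, 88, 81, 78, 88, 95, 90, 76, 66, 68, 77, 83, 78, 67, 63, 72, 90, 99]
+y b 1.12 [62, 63, 66, 75, 85, 92, 90, 86, 80, 72, 73, 88, 94, 85, 71, 64, 66, 70, 69, 63, 60, 62, 76, 92, 92]
[355 335  49  50 936] [ 0.62188649 -0.09980407  0.06900621] rel 0.02480826028177045 -0.005706963537500484
before rel 0.025237563541263577 -0.008849598098257496
```

```bash
python3 -c "
from bench import *
print(finish_job())"
```

```text
the job is handed in; nothing more can be done
None
```

The tray is on the stand with both lenses aboard, the lifter is laid flat where it started, and the job was handed in at about 23.6 s; seating and levelness were checked by measuring camera images, and nobody has yet told me the verdict.

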